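Dock the rinse carriage

ROBOT

A 7-joint arm with a two-finger parallel gripper is mounted at the origin on the work surface. World frame = base frame: x ahead of the robot, y to its left, z up, the work surface at z = 0. Lengths are in m, angles in rad, forces in N, time in s.
With the tool pointing down it reaches from about 0.425 to 0.8 m from the base axis. Payload 8.3 kg.
Tool frame: the origin (TCP) lies on the centre line of the jaws, within the pads' length; the fingertips stand ahead of it and the grasp point (between the pads) lies 5 mm behind it (arm.tips_ahead is the z of the fingertips in the tool frame, in m); z points along the fingers, y is the direction in which the jaws open and shut (so a half turn about z gives the same grasp; the last joint's range is limited). The gripper opens to 85 mm and grips with 20 to 120 N. Pads are 22 mm wide; open, the fingers measure 114 mm over their backs; the gripper's body (76 mm by 85 mm) begins 54 mm behind the grasp point. The pads swing forward as they close: fully open they stand 13 mm farther back than shut.
Start: joints at [1.07, 0.383, 0.016, 1.37, -0.006, 1.388, -0.046], TCP at [0.265, -0.566, 0.218] pointing down, gripper open.
Joint ranges: [-2.95, 2.95], [-0.25, 2.06], [-1.52, 1.56], [0.18, 2.33], [-1.44, 4.58], [0.02, 2.06], [-3.01, 3.01]. Speed limits (rad/s): [2.39, 2.39, 3.01, 3.01, 3.14, 3.14, 3.14].

INTERFACE

Orientations are given as a unit quaternion [x, y, z, w].
In Python, from workcell import readout, capture, camera_params, workorder, arm gives the robot as it stands.
- The arm moves only by the tool send_rows, never from a script. Its argument "motion" is text: rows parted by semicolons, each of 5 numbers parted by spaces: the shift along the tool's x, y, z in m, then the turn about the tool's z in rad, then the closure, from 0 (fully open) to 1 (shut). In form: tx ty tz yaw gripper; .... A call has 1 to 12 rows; each row is the pose to reach, as a shift and turn from the pose commanded when the call began, along the tool's axes at that moment; what a row does not reach only later rows make up. A row lasts 1/10 s, in which the tool goes at most 50 mm and 8.59 degrees, less where a joint would pass 70% of its speed; a pose out of reach is approached as far as the arm can. A call with a gripper value outside its range is refused whole. The fingers move at their own pace and stop on an object; "force" is the grip in N (left out, the last holds). Time passes only in rows, so rows that repeat a pose let the fingers close. It gives the time, the measured TCP pose, the force and the opening at its end, in the units of the state.
- readout.observe(): the state, without advancing time (a new reading comes with each control period).
- capture(name): name is "side" or "top"; returns (picture, depth): 384x512x3 uint8, blue, green, red; 384x512 float32, m along the optical axis (not along the pixel's ray), 0 where there is no reading.
- camera_params(name): a dict with "fx", "fy", "cx", "cy" (pixels), "rvec" (rotation vector, rad) and "tvec" (3), from world to camera coordinates, as OpenCV has them. Camera axes: x right, y down, z forward; pixel columns grow to the right and rows downward; lengths in m; the calibration is good to about 2 mm. A picture is of the moment at which its call begins. camera_params takes no time and is no camera call.
- workorder.finish_job(): hands the job in, once; it reports no verdict.
The state is a dict: "t": time; "q": joint angles; "joint_vel": joint speeds; "effort": joint torques, N m; "eef_pos": TCP position; "orientation": TCP orientation; "wrist_force": force on the tool from outside, world axes, zero at the start; "ft_torque": the same for the moment, N m; "width": finger opening in m.
Only numpy, scipy, OpenCV 4.12 (cv2) and the standard library are available. Lean on these libraries where they do the work, as an engineer would, in place of code of your own. Each camera call takes 0.05 s, during which the arm holds its last target. There are 200 camera calls.

TASK

Stand the amber beaker in the white ring on the blue rinse carriage. Then push the stuck carriage along its rails by its red post until it breaks free, and slide it gently on until it is fully home against the sprung end stop hidden inside the white dock, without banging the stop. Leave it there with the beaker standing in its ring and leave everything else on the bench where it is.

Things in the scene. Friction and masses are not known exactly. Their poses are not given: they have to be found in the camera images.
- beaker: Open amber beaker, 52 mm outside diameter at the rim (a little narrower at the foot), 85 mm tall, wall 3 mm, 110 g. Origin: centre of its underside; z up. It stands loose on the bench; its place may be swapped with the jar's.
- station: The rinse slide: a fixed grey base 110 mm wide and 560 mm long with two steel rails along its y axis. Origin: on the bench, between the rails, 260 mm from the base's start end. Its +y axis points along the rails from the start end towards the dock. It stands at a different place and yaw each time.
- dock: Fixed white housing, 150 mm wide, 170 mm long, 90 mm tall (green knob on top up to 171 mm), over the far end of the rails. Origin: on the bench in the middle of its open mouth; +y points inwards along the rails. The carriage's tongue enters it. A sprung end stop is hidden inside, anywhere from 50 to 100 mm behind the mouth, different each time.
- carriage (a joint): Travel of the blue carriage (plate 110 x 160 mm, top 44 mm above the bench) along the station's +y, m. Starts at 0 to 5 mm; 0 is its rear limit. Jammed: after a few mm of play it takes 13 to 20 N to break free, within 20 mm; then it slides with 6 to 10 N. Not to be moved past 15 mm before the beaker stands in it. It meets the buffer at 115 to 195 mm, the hard stop 8 mm later.
- seat (a point): Centre of the floor inside the white ring on the carriage, 44 mm above the bench; the ring is 62 mm inside, 12 mm tall. The beaker stands here. Moves with the carriage.
- grip_post (a point): Point on the axis of the carriage's red square post, 20 mm by 20 mm, sides parallel to the rails, 32 mm below its top; the post's top is 129 mm above the bench, its foot 44 mm above. It stands 90 mm behind the seat. Grip it from above or push its rear side. Site axes are the carriage's: y along the rails towards the dock.
- tongue_tip (a point): Front end of the carriage's steel tongue, 60 mm wide, 10 mm thick, 120 mm ahead of the carriage plate, 38 mm above the bench. It meets the hidden stop: first a buffer that gives way for 8 mm at 2 to 4 N, then a hard stop, which must never take more than 20 N. Slide friction keeps the buffer pressed in after the carriage is let go.
- jar: Closed blue jar with white cap, 48 mm in diameter, 75 mm tall; bystander. Origin: centre of its underside.
- wash_bottle: White bottle with orange cap, 60 mm in diameter, 150 mm tall; bystander. Origin: centre of its underside.
- dish: White ceramic dish, 90 mm across, 30 mm tall; bystander. Origin: centre of its underside.
- soap: Green bottle with black cap, 60 mm in diameter, 130 mm tall; bystander. Origin: centre of its underside.
- brush: Bench brush 200 mm long lying on the bench; bystander.

How it is judged:
On the way, in this order (a step that is already met when the one before it is completed fails the run):
1. the beaker stands in the ring, let go, before the carriage has been moved to 15 mm (horizontal distance between beaker and seat below 0.01 m and distance between beaker and seat below 0.012 m and angle between beaker's own z axis and vertical below 0.1 rad and contact force between the fingers and beaker below 0.1 N and value of joint carriage below 0.015 m), for 0.2 s.
2. the carriage has broken free with the beaker aboard (past 25 mm of travel) (value of joint carriage above 0.025 m and distance between beaker and seat below 0.015 m), for 0.1 s.
3. the carriage presses the hidden end stop with more than 3 N (contact force between carriage and dock above 3 N), for 0.2 s.
At the end, for the whole second after the job is handed in: The carriage rests home in the dock, its tongue keeping the hidden buffer pressed in with more than 3 N, and the beaker stands upright (within 0.1 rad) in the ring, within 12 mm of the centre of its floor; both at rest (contact force between carriage and dock above 3 N and linear speed of carriage below 0.01 m/s and distance between beaker and seat below 0.012 m and angle between beaker's own z axis and vertical below 0.1 rad and linear speed of beaker below 0.02 m/s); the robot touches nothing.
It fails at once if the end stop takes more than 20 N (contact force between carriage and dock above 20 N).
It fails at once if the beaker tips more than 0.5 rad (angle between beaker's own z axis and vertical above 0.5 rad).
It fails at once if a bystander is moved more than 40 mm (distance of any of jar, wash_bottle, dish, soap, brush from where it was at the start of the episode above 0.04 m).
It also fails if it takes over 72 s, if anything falls off the work surface, if the arm or the gripper's body presses on something with over 40 N, if the wrist force passes 120 N, or if a joint passes its speed limit or range.

## Working session

There is one attempt and no reset: what is moved stays moved. The work goes in short steps, Python scripts to look and compute and a tool call to move; the robot and the scene stay as the last step left them, time stands still between calls to the robot, and variables do not carry over. Pictures are saved under pics/ and viewed, about 8 in all and at most 12, crops included, and the job is handed in when it is done.

Besides the shell and the picture viewer there is one more tool, called as a command line: name --argument value ..., lists and objects as JSON in quotes. send_rows: Moves the arm, as the interface text tells. Its arguments: {"type":"object","properties":{"motion":{"type":"string"},"force":{"type":"number"}},"required":["motion"]}

```bash
mkdir -p pics
cat > h.py <<'E'
import numpy as np,cv2
from scipy.spatial.transform import Rotation as R
from workcell import readout,capture,camera_params,workorder,arm
def cloud(name):
    im,d=capture(name);p=camera_params(name)
    v,u=np.mgrid[:384,:512]
    c=np.stack([(u-p['cx'])/p['fx']*d,(v-p['cy'])/p['fy']*d,d],-1)
    Rm=cv2.Rodrigues(np.array(p['rvec'],float))[0]
    w=(c-np.array(p['tvec']).ravel())@Rm
    w[d==0]=np.nan
    return im,w
E
python3 - <<'E'
from h import *
s=readout.observe();print({k:np.round(v,3).tolist() for k,v in s.items()},arm.tips_ahead)
for n in('top','side'):
    im,w=cloud(n);np.save(n+'.npy',w);cv2.imwrite(n+'.png',im)
    cv2.imwrite(f'pics/{n}0.png',im)
    print(n,np.round(camera_params(n)['tvec'],3).ravel())
E
```

```text
{'t': 0.0, 'q': [1.07, 0.384, 0.016, 1.371, -0.006, 1.388, -0.046], 'joint_vel': [0.001, -0.0, 0.0, -0.0, 0.0, 0.002, -0.002], 'effort': [-0.001, -62.759, 0.844, -37.182, 0.017, 0.014, -0.0], 'eef_pos': [0.265, -0.566, 0.217], 'orientation': [0.976, 0.217, -0.0, -0.001], 'wrist_force': [-0.116, -0.265, -0.041], 'ft_torque': [0.008, -0.012, 0.023], 'width': 0.085} 0.014
top [0.018 0.587 1.253]
side [0.573 0.082 1.219]
```

View pics/top0.png

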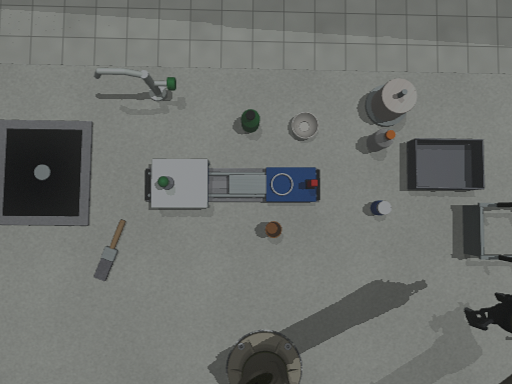

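View pics/side0.png

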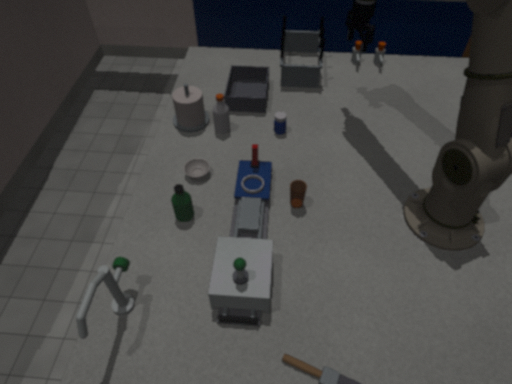

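The top view shows the beaker at (273,229), ring at (282,184), red post at (311,184), dock at (180,183) and jar at (381,208). The side view agrees.

Run:
```python
from h import *
im=cv2.imread('top.png');w=np.load('top.npy')
hsv=cv2.cvtColor(im,cv2.COLOR_BGR2HSV)
def f(name,m,box,z=None):
    u0,v0,u1,v1=box;k=np.zeros(m.shape,bool);k[v0:v1,u0:u1]=1;k&=m&np.isfinite(w[...,2])
    if z:k&=(w[...,2]>z[0])&(w[...,2]<z[1])
    p=w[k];print(name,len(p),'med',np.round(np.median(p,0),4),'mid',np.round((p.min(0)+p.max(0))/2,4),'ext',np.round(np.ptp(p,axis=0),4),'zmax',p[:,2].max().round(3));return p
H,S,V=cv2.split(hsv)
one=np.ones_like(H,bool)
f('beaker',one,(258,212,290,245),(.07,.11))
f('beakerall',one,(258,212,290,245),(.015,.11))
f('post',one,(296,165,325,200),(.11,.15))
p=f('ring',(S<110)&(V>90),(268,170,298,198),(.046,.07))
c=cv2.minEnclosingCircle((p[:,:2]*1000).astype(np.float32));print(c)
f('ringall',one,(268,170,298,198),(.05,.07))
p=f('plate',(H>100)&(H<130)&(S>120),(260,160,322,208),(.035,.053))
print('plate',cv2.minAreaRect((p[:,:2]*1000).astype(np.float32)))
p=f('dock',one,(145,150,215,216),(.08,.1))
print('dock',cv2.minAreaRect((p[:,:2]*1000).astype(np.float32)))
f('jar',one,(365,195,396,220),(.06,.09))
f('bench',one,(300,210,360,240))
f('soap',one,(235,105,265,138),(.1,.15)); f('dish',one,(285,108,325,145),(.02,.05))
# side
im=cv2.imread('side.png');w=np.load('side.npy')
f('s beaker',one,(285,175,312,212),(.07,.11))
f('s post',one,(245,140,264,175),(.115,.15))
f('s ringall',one,(236,170,270,196),(.05,.065))
```

```text
beaker 69 med [ 0.4435 -0.0239  0.0842] mid [ 0.4467 -0.021   0.0806] ext [0.049  0.0497 0.0212] zmax 0.091
beakerall 126 med [ 0.44   -0.0288  0.076 ] mid [ 0.4467 -0.021   0.0535] ext [0.049  0.0497 0.0755] zmax 0.091
post 48 med [ 0.5893 -0.1363  0.128 ] mid [ 0.5894 -0.1368  0.127 ] ext [0.0181 0.018  0.0115] zmax 0.133
ring 96 med [ 0.5935 -0.0486  0.0559] mid [ 0.5888 -0.0506  0.054 ] ext [0.0677 0.0708 0.016 ] zmax 0.062
((588.2532958984375, -49.8721923828125), 36.33824920654297)
ringall 103 med [ 0.5905 -0.0498  0.0558] mid [ 0.5923 -0.0522  0.056 ] ext [0.0796 0.092  0.012 ] zmax 0.062
plate 1323 med [ 0.5875 -0.0771  0.0445] mid [ 0.5869 -0.0785  0.0449] ext [0.1066 0.1578 0.0144] zmax 0.052
plate ((586.578125, -78.75759887695312), (105.7711181640625, 157.66783142089844), 0.7839187383651733)
dock 2583 med [0.5835 0.2634 0.0903] mid [0.5841 0.2687 0.0901] ext [0.1485 0.1715 0.0197] zmax 0.1
dock ((584.3519287109375, 268.25469970703125), (147.22433471679688, 171.09722900390625), 0.6292194724082947)
jar 164 med [ 0.5175 -0.3645  0.0748] mid [ 0.5162 -0.3659  0.0717] ext [0.0408 0.041  0.021 ] zmax 0.082
bench 1792 med [ 0.4596 -0.2116  0.0007] mid [ 0.4589 -0.2131  0.0011] ext [0.0972 0.1974 0.0175] zmax 0.01
soap 104 med [0.7873 0.0552 0.1277] mid [0.788  0.0551 0.1177] ext [0.0313 0.0337 0.0354] zmax 0.135
dish 220 med [ 0.7898 -0.1282  0.0273] mid [ 0.7824 -0.1245  0.028 ] ext [0.087  0.0882 0.0158] zmax 0.036
s beaker 151 med [ 0.4469 -0.0238  0.0809] mid [ 0.4469 -0.0198  0.0811] ext [0.0488 0.0554 0.0222] zmax 0.092
s post 48 med [ 0.5872 -0.132   0.1281] mid [ 0.5877 -0.1361  0.1244] ext [0.0193 0.0212 0.0188] zmax 0.134
s ringall 126 med [ 0.5861 -0.0452  0.0556] mid [ 0.5872 -0.0474  0.056 ] ext [0.0669 0.0888 0.012 ] zmax 0.062
```

send_rows --motion "0.036 -0.038 0 -0.15 0; 0.072 -0.076 0 -0.3 0; 0.108 -0.114 0 -0.43 0; 0.144 -0.152 0 -0.55 0; 0.18 -0.19 0.01 -0.65 0; 0.216 -0.228 0.02 -0.75 0; 0.252 -0.266 0.03 -0.85 0; 0.288 -0.304 0.04 -0.95 0; 0.324 -0.342 0.045 -1.05 0; 0.36 -0.38 0.045 -1.15 0; 0.396 -0.417 0.045 -1.152 0; 0.396 -0.417 0.045 -1.152 0" --force 40

```text
t: 1.3
eef_pos: [0.4472, -0.0161, 0.1735]
orientation: [0.699, 0.715, 0.0, -0.0]
wrist_force: [-0.2, -0.4, -0.7]
width: 0.0855
```

```bash
cat >> h.py <<'E'
def delta(x,y,z,head=np.pi/2):
    s=readout.observe();r=R.from_quat(s['orientation']).as_matrix()
    d=r.T@(np.array([x,y,z])-s['eef_pos'])
    h=np.arctan2(r[1,0],r[0,0])
    print('t',s['t'],'pos',np.round(s['eef_pos'],4),'head',round(h,4),'zax',np.round(r[:,2],3),'F',np.round(s['wrist_force'],2),'w',s['width'])
    print('rows d',np.round(d,4),'yaw',round(h-head,4))
E
python3 - <<'E'
from h import *
delta(.4467,-.0205,.055,np.pi/2+.011)
im,w=cloud('side');cv2.imwrite('pics/s1.png',cv2.resize(im[90:300,180:420],None,fx=3,fy=2.8))
E
```

```text
t 1.3 pos [ 0.4472 -0.0161  0.1735] head 1.5944 zax [ 0.     0.001 -1.   ] F [-0.19 -0.38 -0.7 ] w 0.08548755301901417
rows d [-0.0045 -0.0006  0.1185] yaw 0.0126
```

View pics/s1.png

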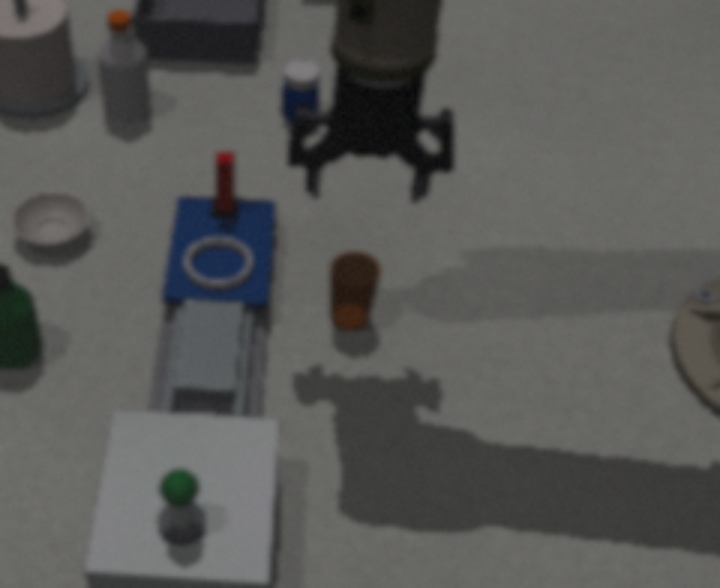

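The open jaws hover above the beaker, which is at crop pixel (353,290). They open across the rails and nothing is in the way, so I'll descend and grip.

send_rows --motion "-0.0045 0 0.03 0.012 0; -0.0045 0 0.06 0.012 0; -0.0045 0 0.09 0.012 0; -0.0045 0 0.118 0.012 0; -0.0045 0 0.118 0.012 0; -0.0045 0 0.118 0.012 0.3; -0.0045 0 0.118 0.012 0.6; -0.0045 0 0.118 0.012 0.7; -0.0045 0 0.118 0.012 0.7; -0.0045 0 0.118 0.012 0.7" --force 30

```text
t: 2.35
eef_pos: [0.4482, -0.0251, 0.0575]
orientation: [0.705, 0.71, 0.001, 0.001]
wrist_force: [-1.7, 0.5, 6.8]
width: 0.0505
```

Run:
```python
from h import *
delta(.588,-.047,.165,np.pi/2+.011)
```

```text
t 2.35 pos [ 0.4482 -0.0251  0.0575] head 1.5778 zax [ 0.003 -0.001 -1.   ] F [-1.66  0.45  6.79] w 0.05046787181885694
rows d [-0.023   0.1399 -0.1071] yaw -0.004
```

send_rows --motion "0 0 -0.03 0 0.7; 0 0 -0.07 0 0.7; 0 0 -0.107 0 0.7; -0.006 0.035 -0.107 0 0.7; -0.012 0.07 -0.107 0 0.7; -0.018 0.105 -0.107 0 0.7; -0.023 0.14 -0.107 0 0.7; -0.023 0.14 -0.107 0 0.7; -0.023 0.14 -0.107 0 0.7; -0.023 0.14 -0.107 0 0.7"

```text
t: 3.35
eef_pos: [0.5866, -0.0466, 0.1632]
orientation: [0.704, 0.71, 0.0, 0.0]
wrist_force: [0.8, 0.5, -0.7]
width: 0.0504
```

Run:
```python
from h import *
delta(.588,-.047,.165,np.pi/2+.011)
im,w=cloud('side');cv2.imwrite('pics/s2.png',cv2.resize(im[90:260,200:340],None,fx=4,fy=3.5));np.save('side.npy',w);cv2.imwrite('side.png',im)
im,w=cloud('top');cv2.imwrite('pics/t2.png',cv2.resize(im[130:240,220:340],None,fx=5,fy=5));np.save('top.npy',w);cv2.imwrite('top.png',im)
```

```text
t 3.35 pos [ 0.5866 -0.0466  0.1632] head 1.5783 zax [ 0. -0. -1.] F [ 0.76  0.51 -0.67] w 0.0503596149926133
rows d [-0.0004  0.0014 -0.0018] yaw -0.0035
```

View pics/s2.png

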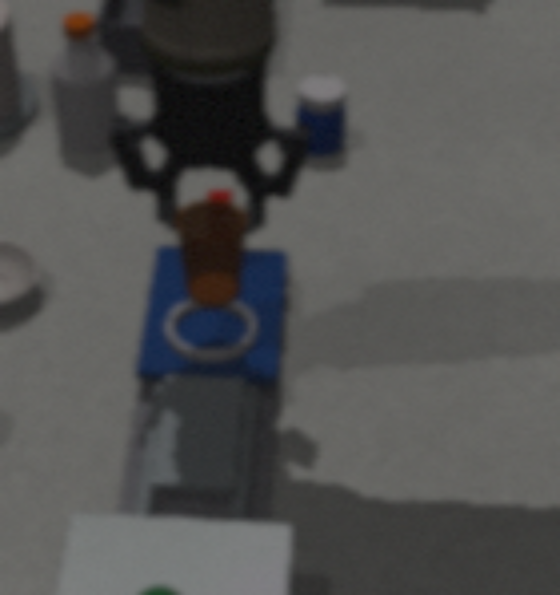

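The beaker is held upright above the ring (crop 212,255, ring 212,328). I'll fit its axis and the ring's centre from the depth.

Run:
```python
from h import *
from scipy.optimize import least_squares
im=cv2.imread('side.png');w=np.load('side.npy')
H,S,V=cv2.split(cv2.cvtColor(im,cv2.COLOR_BGR2HSV))
k=np.zeros(H.shape,bool);k[140:182,238:270]=1
a=k&(H>3)&(H<18)&(S>100)
p=w[a];p=p[np.isfinite(p[:,2])&(abs(p[:,1]+.03)<.06)&(p[:,2]>.09)];print(len(p),p.min(0),p.max(0))
for lo,hi in((.1,.125),(.125,.15),(.15,.18),(.18,.2)):
    q=p[(p[:,2]>lo)&(p[:,2]<hi)]
    if len(q)<5:continue
    if hi<.19:
      f=least_squares(lambda c:np.hypot(q[:,0]-c[0],q[:,1]-c[1])-.025,[.587,-.047],loss='soft_l1',f_scale=.002)
      print(lo,len(q),'c',f.x.round(4),'xmid',(q[:,0].min()+q[:,0].max())/2,'yfront',q[:,1].max())
    else:print('rim mid',(q.min(0)+q.max(0))/2,np.ptp(q,axis=0))
b=np.zeros(H.shape,bool);b[165:200,230:275]=1
q=w[b&(w[...,2]>.05)&(w[...,2]<.064)&(S<90)];q=q[(q[:,1]>-.1)&(q[:,0]>.54)&(q[:,0]<.64)]
f=least_squares(lambda c:np.hypot(q[:,0]-c[0],q[:,1]-c[1])-.033,[.587,-.047],loss='soft_l1',f_scale=.002);print('ring',len(q),f.x)
```

```text
362 [ 0.56314106 -0.06670409  0.11098527] [ 0.61063844 -0.01489946  0.1951009 ]
0.1 30 c [ 0.5858 -0.0467] xmid 0.5837177976523177 yfront -0.01849883345954864
0.125 61 c [ 0.5843 -0.0452] xmid 0.5832689116048653 yfront -0.016987924173469653
0.15 168 c [ 0.5835 -0.0408] xmid 0.5852308999984526 yfront -0.015955488204683052
rim mid [ 0.58688975 -0.04078538  0.18755397] [0.04749738 0.05177185 0.01509385]
ring 97 [ 0.58706172 -0.04645563]
```

send_rows --motion "-0.005 0.001 0 0 0.7; -0.005 0.001 0.02 0 0.7; -0.005 0.001 0.04 0 0.7; -0.005 0.001 0.05 0 0.7; -0.005 0.001 0.056 0 0.7; -0.005 0.001 0.06 0 0.7; -0.005 0.001 0.06 0 0.7; -0.005 0.001 0.06 0 0.7"

```text
t: 4.25
eef_pos: [0.5886, -0.0519, 0.1032]
orientation: [0.705, 0.71, 0.0, 0.0]
wrist_force: [-0.6, 0.4, -1.0]
width: 0.0504
```

send_rows --motion "0 0 0.002 0 0.7; 0 0 0.003 0 0.7; 0 0 0.003 0 0.7"

```text
t: 4.55
eef_pos: [0.589, -0.0518, 0.1015]
orientation: [0.705, 0.71, 0.001, 0.001]
wrist_force: [-4.5, -0.6, 10.5]
width: 0.0501
```

send_rows --motion "0 0 -0.001 0 0.65; 0 0 -0.001 0 0.4; 0 0 -0.001 0 0; 0 0 -0.001 0 0; 0 0 -0.001 0 0; 0 0 -0.03 0 0; 0 0 -0.06 0 0; 0 0 -0.09 0 0; 0 0 -0.09 0 0"

```text
t: 5.45
eef_pos: [0.5905, -0.0517, 0.1942]
orientation: [0.705, 0.71, 0.002, 0.003]
wrist_force: [0.2, 0.5, 0.6]
width: 0.0852
```

Run:
```python
from h import *
delta(.5885,-.1365,.19,np.pi/2+.011)
im,w=cloud('side');cv2.imwrite('pics/s3.png',cv2.resize(im[90:260,200:340],None,fx=4,fy=3.5));np.save('side.npy',w);cv2.imwrite('side.png',im)
k=w[150:200,235:275];H,S,V=cv2.split(cv2.cvtColor(im[150:200,235:275],cv2.COLOR_BGR2HSV))
p=k[(H>3)&(H<18)&(S>100)&(k[...,2]>.115)&(k[...,2]<.14)];print('rim',len(p),(p.min(0)+p.max(0))/2,np.ptp(p,axis=0))
```

```text
t 5.45 pos [ 0.5905 -0.0517  0.1942] head 1.578 zax [ 0.007 -0.001 -1.   ] F [0.21 0.46 0.6 ] w 0.08524605525372465
rows d [-0.0848 -0.0026  0.0042] yaw -0.0038
rim 91 [ 0.58824123 -0.0452499   0.12459317] [0.03899212 0.05239454 0.01913444]
```

View pics/s3.png

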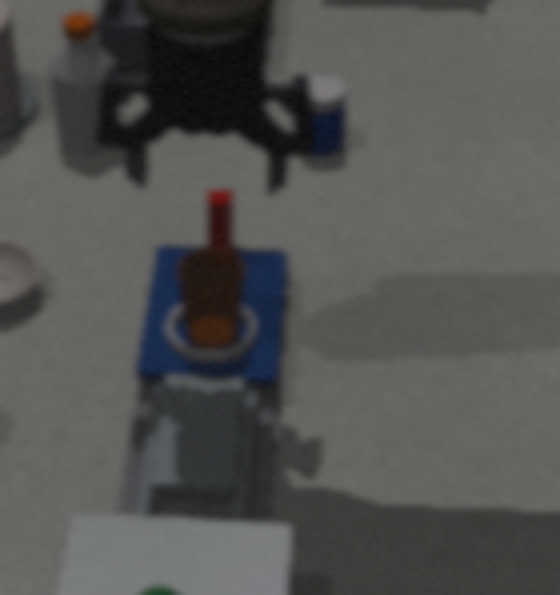

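The beaker stands upright in the ring, with its foot at crop (212,328) and its rim within about 1.5 mm of centre. The red post is at (220,195). Next I grip the post.

send_rows --motion "-0.04 -0.0025 0.004 0 0.2; -0.08 -0.0025 0.004 0 0.3; -0.085 -0.0025 0.004 0 0.3; -0.085 -0.0025 0.035 0 0.3; -0.085 -0.0025 0.065 0 0.3; -0.085 -0.0025 0.095 0 0.3; -0.085 -0.0025 0.097 0 0.3; -0.085 -0.0025 0.097 0 0.6; -0.085 -0.0025 0.097 0 0.75; -0.085 -0.0025 0.097 0 0.9; -0.085 -0.0025 0.097 0 0.9; -0.085 -0.0025 0.097 0 0.9" --force 80

```text
t: 6.7
eef_pos: [0.5896, -0.1369, 0.095]
orientation: [0.704, 0.71, 0.002, 0.003]
wrist_force: [10.9, -0.6, -4.0]
width: 0.0186
```

Run:
```python
from h import *
s=readout.observe();x,y,z=s['eef_pos'];delta(x-.0011,y+.1,z,np.pi/2+.011)
```

```text
t 6.7 pos [ 0.5896 -0.1369  0.095 ] head 1.5782 zax [ 0.008 -0.001 -1.   ] F [10.94 -0.63 -4.03] w 0.018551696208434346
rows d [ 0.1    -0.0004 -0.0001] yaw -0.0036
```

send_rows --motion "0.002 0.001 0 0 0.9; 0.004 0.001 0 0 0.9; 0.006 0.001 0 0 0.9; 0.008 0.001 0 0 0.9"

```text
t: 7.1
eef_pos: [0.5896, -0.1312, 0.095]
orientation: [0.705, 0.709, 0.001, 0.003]
wrist_force: [7.1, -5.2, -0.2]
width: 0.0184
```

send_rows --motion "0.002 0 0 0 0.9; 0.004 0 0 0 0.9; 0.006 0 0 0 0.9"

```text
t: 7.4
eef_pos: [0.5895, -0.1288, 0.095]
orientation: [0.706, 0.708, -0.0, 0.005]
wrist_force: [6.9, -17.5, -2.4]
width: 0.0182
```

send_rows --motion "0.002 0 0 0 0.9; 0.004 0 0 0 0.9; 0.006 0 0 0 0.9"

```text
t: 7.7
eef_pos: [0.5895, -0.122, 0.095]
orientation: [0.706, 0.708, 0.0, 0.004]
wrist_force: [8.1, -10.2, -0.9]
width: 0.0184
```

It has broken free: the force fell from 17.5 to 10 N. The travel is 15–20 mm, so I can slide another 75 mm before any possible buffer contact.

send_rows --motion "0.003 0.001 0 0 0.9; 0.007 0.001 0 0 0.9; 0.012 0.001 0 0 0.9; 0.017 0.001 0 0 0.9; 0.022 0.001 0 0 0.9; 0.027 0.001 0 0 0.9; 0.032 0.001 0 0 0.9; 0.036 0.001 0 0 0.9; 0.04 0.001 0 0 0.9"

```text
t: 8.6
eef_pos: [0.5891, -0.0811, 0.095]
orientation: [0.706, 0.708, -0.0, 0.003]
wrist_force: [0.2, -9.2, 4.5]
width: 0.0185
```

send_rows --motion "0.003 0 0 0 0.9; 0.007 0 0 0 0.9; 0.012 0 0 0 0.9; 0.017 0 0 0 0.9; 0.022 0 0 0 0.9; 0.027 0 0 0 0.9; 0.031 0 0 0 0.9; 0.034 0 0 0 0.9; 0.036 0 0 0 0.9"

```text
t: 9.5
eef_pos: [0.5888, -0.0447, 0.095]
orientation: [0.706, 0.708, -0.0, 0.003]
wrist_force: [-0.9, -9.3, 5.1]
width: 0.0183
```

Run:
```python
from h import *
delta(.5885,-.1369+.19,.095,np.pi/2+.011)
im,w=cloud('side');cv2.imwrite('pics/s4.png',cv2.resize(im[90:300,200:340],None,fx=4,fy=2.8))
```

```text
t 9.5 pos [ 0.5888 -0.0447  0.095 ] head 1.5746 zax [ 0.003 -0.005 -1.   ] F [-0.95 -9.33  5.13] w 0.01826991876213643
rows d [ 0.0978  0.0001 -0.0005] yaw -0.0072
```

View pics/s4.png

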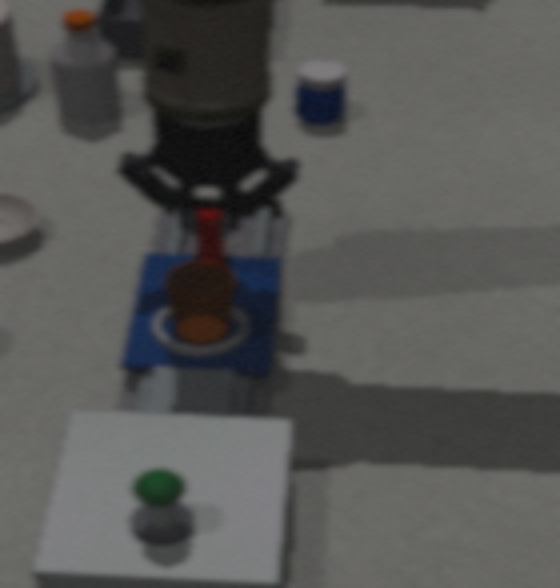

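send_rows --motion "0.003 0 0 0 0.9; 0.006 0 0 0 0.9; 0.009 0 0 0 0.9; 0.012 0 0 0 0.9; 0.015 0 0 0 0.9; 0.017 0 0 0 0.9; 0.018 0 0 0 0.9"

```text
t: 10.25
eef_pos: [0.5886, -0.0266, 0.095]
orientation: [0.706, 0.709, -0.0, 0.003]
wrist_force: [-1.8, -8.8, 6.3]
width: 0.0183
```

send_rows --motion "0.002 0 0 0 0.9; 0.004 0 0 0 0.9; 0.006 0 0 0 0.9; 0.007 0 0 0 0.9"

```text
t: 10.65
eef_pos: [0.5885, -0.0196, 0.0949]
orientation: [0.706, 0.708, -0.001, 0.003]
wrist_force: [-1.2, -8.6, 5.3]
width: 0.0184
```

send_rows --motion "0.002 0 0 0 0.9; 0.004 0 0 0 0.9; 0.006 0 0 0 0.9; 0.007 0 0 0 0.9"

```text
t: 11.05
eef_pos: [0.5885, -0.014, 0.0949]
orientation: [0.706, 0.708, -0.001, 0.003]
wrist_force: [-3.0, -12.0, 7.5]
width: 0.0183
```

Force rose by 3.3 N, which means buffer contact near y = -0.016. From here I use small steps.

send_rows --motion "0.001 0 0 0 0.9; 0.002 0 0 0 0.9; 0.002 0 0 0 0.9"

```text
t: 11.35
eef_pos: [0.5884, -0.012, 0.0949]
orientation: [0.706, 0.708, -0.001, 0.003]
wrist_force: [-2.3, -10.8, 7.4]
width: 0.0185
```

send_rows --motion "0.001 0 0 0 0.9; 0.002 0 0 0 0.9; 0.002 0 0 0 0.9"

```text
t: 11.65
eef_pos: [0.5884, -0.0113, 0.0949]
orientation: [0.706, 0.708, -0.002, 0.003]
wrist_force: [-2.4, -16.2, 7.4]
width: 0.0179
```

send_rows --motion "0.001 0 0 0 0.9; 0.0015 0 0 0 0.9; 0.0015 0 0 0 0.9"

```text
t: 11.95
eef_pos: [0.5884, -0.0112, 0.0949]
orientation: [0.707, 0.707, -0.002, 0.004]
wrist_force: [-2.8, -18.9, 7.5]
width: 0.0183
```

It's hard against the stop at y ≈ -0.0112 with roughly 10 N on it, after about 8 mm of buffer stroke. Next I unload the arm without pulling the carriage back.

send_rows --motion "-0.001 0 0 0 0.9; -0.002 0 0 0 0.9; -0.003 0 0 0 0.9; -0.004 0 0 0 0.9; -0.004 0 0 0 0.9"

```text
t: 12.45
eef_pos: [0.5884, -0.0112, 0.095]
orientation: [0.706, 0.708, -0.0, 0.003]
wrist_force: [-1.8, -9.7, 5.9]
width: 0.0183
```

send_rows --motion "-0.001 0 0 0 0.9; -0.002 0 0 0 0.9; -0.003 0 0 0 0.9; -0.003 0 0 0 0.9"

```text
t: 12.85
eef_pos: [0.5884, -0.0113, 0.095]
orientation: [0.705, 0.709, 0.001, 0.002]
wrist_force: [-1.0, -1.6, 6.0]
width: 0.0184
```

send_rows --motion "0 0 0 0 0.6; 0 0 0 0 0.3; 0 0 0 0 0.2; 0 0 0 0 0.2; 0 0 -0.02 0 0.2; 0 0 -0.05 0 0.2; 0 0 -0.09 0 0.2; 0 0 -0.12 0 0.2; 0 0 -0.12 0 0.2"

```text
t: 13.75
eef_pos: [0.5897, -0.0098, 0.2178]
orientation: [0.705, 0.71, 0.003, 0.003]
wrist_force: [-0.1, 0.8, -0.1]
width: 0.0681
```

Run:
```python
from h import *
delta(.5885,-.0115,.2)
im,w=cloud('side');cv2.imwrite('pics/s5.png',cv2.resize(im[90:300,200:340],None,fx=4,fy=2.8))
p=w[130:215,230:275];H,S,V=cv2.split(cv2.cvtColor(im[130:215,230:275],cv2.COLOR_BGR2HSV))
q=p[((H<4)|(H>172))&(S>150)&(p[...,2]>.115)&(p[...,2]<.135)];print('post',len(q),(q.min(0)+q.max(0))/2)
q=p[(H>3)&(H<18)&(S>100)&(p[...,2]>.115)&(p[...,2]<.135)];print('rim',len(q),(q.min(0)+q.max(0))/2)
```

```text
t 13.75 pos [ 0.5897 -0.0098  0.2178] head 1.5781 zax [ 0.008  0.    -1.   ] F [-0.15  0.85 -0.1 ] w 0.0681157879703053
rows d [-0.0017 -0.0014  0.0177] yaw 0.0073
post 31 [ 0.58738524 -0.00807123  0.12428028]
rim 86 [0.58479919 0.07919065 0.12411602]
```

View pics/s5.png

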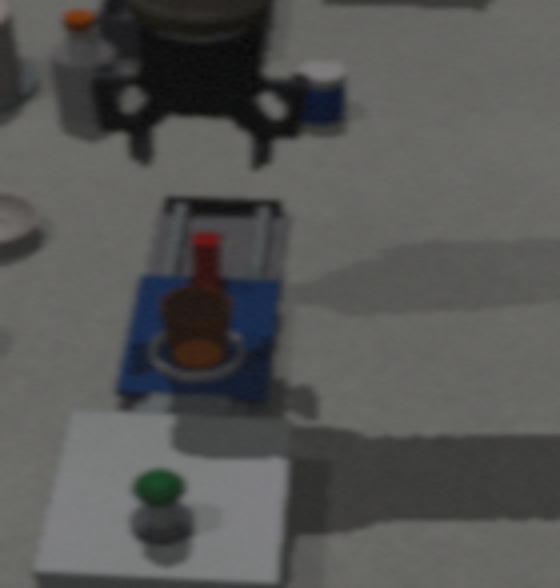

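The gripper is clear. The beaker stands upright in its ring (crop 197,352) and the carriage sits against the dock, so I'm handing in.

```bash
python3 -c "
from workcell import workorder
print(workorder.finish_job())"
```

```text
the job is handed in; nothing more can be done
None
```

The beaker is standing in the white ring and the carriage is home against the stop inside the dock. I handed the job in at about 13.8 s of the 72 s allowed; handing in gave no verdict.

- **Breaking free:** I gripped the red post and pushed. The carriage let go at a measured push of about 17.5 N, then slid with about 9 N.
- **The stop:** The force rose by about 3 N at the buffer. About 8 mm after that, the carriage stopped moving. The push peaked at 18.9 N, which leaves about 10 N on the stop once slide friction is taken off, under the 20 N limit.
- **Letting go:** I eased the push down to 1.6 N before opening the gripper. The post did not move back by more than 0.1 mm during that.
- **Last checks:** The picture showed the beaker upright in its ring and the gripper clear of everything. The beaker rim was about 87 mm ahead of the post, against 90 mm for perfect centring. That is inside the 12 mm allowance and about what the camera can resolve. The wrist force was below 1 N.
- **Not checked:** The final force of the tongue on the buffer could not be measured after release; it is inferred from the carriage staying put. I did not measure the bystanders again at the end. The jar, dish and wash bottle still looked in place in the last picture, and the arm never went near the soap or brush.

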